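Close the drive drawer and hold the cage lid's hinge in line for the pin

TASK

Close up the drive cage on the repair bench: first push its open drawer fully shut. Then take from the wooden stand the lid whose short hinge knuckle fits between the two knuckles on the back of the cage, bring that knuckle between them with the lid standing upright above it, and finish while still holding it there, still and hanging free in the gripper, with the three knuckle holes in line so that a colleague could push the hinge pin through. Leave the wide-knuckled lid and everything else on the bench where they are.

Things in the scene. Friction and masses are not known exactly. Their poses are not given: they have to be found in the camera images.
- cage: Bare sheet-steel drive cage fixed to the bench, 130 (x) by 150 (y) by 90 mm tall, mostly open on top. Origin at the centre of its underside; x points from its front (the drawer side, towards the robot) to its back, y to its left, z up. It may stand on either side of the bench, turned up to 0.3 rad.
- drawer (a joint): Opening of the cage's drawer in m: 0 fully shut (face flush with the cage's front), up to 0.07 pulled out to the cage's -x. It slides stiffly (about 2 N), stays where it is left and stops solidly at 0. A small disk drive is screwed into it.
- drawer_face (a point): Point on the outside of the drawer's black front panel, midway across, 55 mm above the bench; moves with the drawer. Axes as the cage: push along +x. The panel is 140 mm wide, 9 to 75 mm above the bench, with no handle. Nothing else stands in front of the cage.
- hinge_centre (a point): On the hinge axis, midway between the cage's two fixed knuckles: 84 mm behind the cage's origin, 90 mm above the bench. Axes as the cage; hinge axis along y. The knuckles are dark steel tubes, outer diameter 22, bore 13, 28 mm long, 34 mm apart (clear gap, open above, below and behind; 5 mm spare in front). An 8 mm pin waits in the left (+y) knuckle, its head ending 76 mm from here.
- lid: Loose aluminium lid, 0.1 to 0.2 kg, upright in a stand slot, knuckle down. Origin mid-bore; y along bore, z up the sheet, x square to it. One knuckle tube: outer diameter 22, bore 13, only 28 mm long. Sheet 4 mm thick, 120 wide, 14 to 75 mm above origin; grip the rib along its top: 12 mm thick, 120 wide, 75 to 99 mm above origin. Same after half a turn about z; either way round fits.
- wide_lid: The lid of another cage, the same in every way except that its knuckle is 62 mm long (too wide for the gap); it stands in the other slot. Same origin and axes. Leave it there.
- stand: Wooden stand fixed to the bench, base 150 (x) by 130 (y) mm, origin under its centre. Two slots, 40 mm either side of the origin along its x, hold the lids square to that x by the sheet's ends (38 to 60 mm from the middle). Cheeks end 63 mm above the bench; a standing lid's origin is 18 mm and its top 117 mm above the bench. Lift a lid straight up at least 35 mm to free it.
- screwdriver: Screwdriver, 170 mm long, lying between cage and stand, near the middle of the bench. Leave it. Origin at its underside.
- tape_roll: Roll of paper tape lying flat, diameter 70, 19 mm tall, between cage and stand. Leave it. Origin at its underside.
- spare_drive: Loose disk drive lying flat, 100 by 70 by 15 mm, right side of the bench. Leave it. Origin at its underside.
- heatsink: Finned aluminium heat sink, 60 by 60 by 30 mm. Leave it. Origin at its underside.
- mouse: Black computer mouse, 100 by 60 by 32 mm. Leave it. Origin at its underside.
- mug: White mug, diameter 80, 90 mm tall. Leave it. Origin at its underside.
- spray: Small grey can, diameter 50, 110 mm tall. Leave it. Origin at its underside.
There are look-alikes about, which are no part of the job. Of the things like the cage, leave any that is orange; of the rest the smaller one is meant.

How it is judged:
On the way, in this order (a step that is already met when the one before it is completed fails the run):
1. the drawer is pushed fully shut while both lids still stand in the stand (value of joint drawer below 0.004 m and distance of lid from where it was at the start of the episode below 0.015 m), for 0.2 s.
2. the short-knuckled lid is held in the gripper, lifted clear of the stand (height (world z) of lid above 0.055 m and contact force between the fingers and lid above 1 N), for 0.2 s.
At the end, for the whole second after the job is handed in: For the last second, drawer within 5 mm of shut; short-knuckled lid gripped (over 1 N), still, upright within 0.2 rad, bore within 3.5 mm of the hinge axis fore-and-aft and in height, 5 mm along it, parallel within 0.1 rad, pressing on the cage under 3 N (value of joint drawer below 0.005 m and x of lid in the frame of hinge_centre between -0.0035 and 0.0035 m and z of lid in the frame of hinge_centre between -0.0035 and 0.0035 m and y of lid in the frame of hinge_centre between -0.005 and 0.005 m and angle between the y axis of lid and the y axis of hinge_centre, either way round below 0.1 rad and angle between lid's own z axis and vertical below 0.2 rad and contact force between the fingers and lid above 1 N and contact force between lid and cage below 3 N and linear speed of lid below 0.02 m/s and angular speed of lid below 0.2 rad/s); the arm keeps its last pose, push and grip.
It fails at once if the wide-knuckled lid is moved more than 20 mm (distance of wide_lid from where it was at the start of the episode above 0.02 m).
It fails at once if a bystander on the bench is moved more than 30 mm (distance of any of screwdriver, tape_roll, spare_drive, heatsink, mouse, mug, spray from where it was at the start of the episode above 0.03 m).
It also fails if it takes over 64 s, if anything falls off the work surface, if the arm or the gripper's body presses on something with over 40 N, if the wrist force passes 120 N, or if a joint passes its speed limit or range.

ROBOT

A 7-joint arm with a two-finger parallel gripper is mounted at the origin on the work surface. World frame = base frame: x ahead of the robot, y to its left, z up, the work surface at z = 0. Lengths are in m, angles in rad, forces in N, time in s.
With the tool pointing down it reaches from about 0.35 to 0.9 m from the base axis. Payload 7.2 kg.
Tool frame: the origin (TCP) lies at the very end of the fingers, on their centre line; the grasp point (between the pads) lies 19 mm behind it; z points along the fingers, y is the line along which they close (so a half turn about z gives the same grasp; the last joint's range is limited). The gripper opens to 85 mm and grips with 20 to 120 N. Pads are 22 mm wide; open, the fingers measure 114 mm over their backs; the gripper's body (76 mm by 85 mm) begins 54 mm behind the grasp point. The pads swing forward as they close: fully open they stand 13 mm farther back than shut.
Start: joints at [1.1, 0.411, -0.013, 1.596, 0.006, 1.134, -0.082], TCP at [0.245, -0.575, 0.231] pointing down, gripper open.
Joint ranges: [-2.95, 2.95], [-0.29, 1.99], [-1.47, 1.44], [0.14, 2.54], [-1.03, 4.17], [0.13, 1.85], [-2.86, 2.86]. Speed limits (rad/s): [2.39, 2.39, 3.01, 3.01, 3.14, 3.14, 3.14].

INTERFACE

Orientations are given as a unit quaternion [x, y, z, w].
In Python, from cell import env gives the robot as it stands.
- The arm moves only by the tool servo_tool, never from a script. Its arguments are lists of equal length, an entry for each row: "twist": the turn, a rotation vector about the tool's x, y, z in degrees, a list of three; "slide": the shift along the tool's x, y, z in mm, a list of three; "gripper": the closure, from 0 (fully open) to 1 (shut). A call has 1 to 20 rows; each row is the pose to reach, as a shift and turn from the pose commanded when the call began, along the tool's axes at that moment; what a row does not reach only later rows make up. A row lasts 1/10 s, in which the tool goes at most 50 mm and 8.59 degrees, less where a joint would pass 70% of its speed; a pose out of reach is approached as far as the arm can. A call with a gripper value outside its range is refused whole. The fingers move at their own pace and stop on an object; "grip_force" is the grip in N (left out, the last holds). Time passes only in rows, so rows that repeat a pose let the fingers close. It gives the time, the measured TCP pose, the force, the opening and the grip force at its end, in the units of the state.
- env.observe(): the state, without advancing time (a new reading comes with each control period).
- env.camera(name): name is "scene" or "top"; returns a dict with "frame" (420x560x3 uint8, red, green, blue), "depth" (420x560 float32, m along the optical axis (not along the pixel's ray), 0 where there is no reading), "camera_matrix" (3x3 intrinsics, pixels), "eye" and "attitude" of the camera in the world. Camera axes: x right, y down, z forward; pixel columns grow to the right and rows downward; lengths in m; the calibration is good to about 2 mm. A picture is of the moment at which its call begins.
- env.job_done(): hands the job in; it is judged then, once.
Trained networks look in a picture, given as the dict that the camera call returned (one of the last four; its "shot" number tells which), for a name from the list of things; names that differ only in an ending like _2 or _b are one class to them, and where a whole thing is asked for, a point or a joint stands for the part that bears it (a point fixed in the world has none). Each returns a list of dicts, best first, with "p" (0 to 1); they miss things now and then, are a little off and sometimes report something else, mostly with a low value. They report only what shows in the picture. A call takes as long as a camera call. They do not tell look-alikes from the thing itself.
- env.look_for(thing, picture): "point" ([row, column] in pixels, amid what is visible of it).
- env.masks_of(thing, picture): "mask" (420x560 bool, what is visible of it) and "point" ([row, column] in pixels, amid what is visible of it).
- env.pinpoint(thing, picture): "point" ([row, column] in pixels: a listed point, or the origin of a listed thing).
The state is a dict: "time": time; "q": joint angles; "qd": joint speeds; "joint_torque": joint torques, N m; "position": TCP position; "ee_rot": TCP orientation; "ft_force": force on the tool from outside, world axes, zero at the start; "torque": the same for the moment, N m; "finger_gap": finger opening in m; "finger_force": force on a finger pad.
Only numpy, scipy, OpenCV 4.12 (cv2) and the standard library are available. Lean on these libraries where they do the work, as an engineer would, in place of code of your own. Each camera call takes 0.05 s, during which the arm holds its last target. There are 200 camera calls.

## Working session

There is one attempt and no reset: what is moved stays moved. The work goes in short steps, Python scripts to look and compute and a tool call to move; the robot and the scene stay as the last step left them, time stands still between calls to the robot, and variables do not carry over. Pictures are saved under pics/ and viewed, at most 10 in all, crops included, and the job is handed in when it is done.

Besides the shell and the picture viewer there is one more tool, called after "Call:" as a command line: name --argument value ..., lists and objects as JSON in quotes. servo_tool: Moves the arm, as the interface text tells. Its arguments: {"type":"object","properties":{"twist":{"type":"array","items":{"type":"array","items":{"type":"number"}}},"slide":{"type":"array","items":{"type":"array","items":{"type":"number"}}},"gripper":{"type":"array","items":{"type":"number"}},"grip_force":{"type":"number"}},"required":["twist","slide","gripper"]}

```bash
mkdir -p pics; cat > h.py <<'E'
import numpy as np, cv2
from cell import env
from scipy.spatial.transform import Rotation as R
def cloud(c):
    d=c["depth"];K=np.array(c["camera_matrix"]);v,u=np.mgrid[:420,:560]
    P=np.stack([(u-K[0,2])/K[0,0]*d,(v-K[1,2])/K[1,1]*d,d],-1)
    A=np.array(c["attitude"]);A=A if A.shape==(3,3) else R.from_quat(A).as_matrix()
    W=P@A.T+np.array(c["eye"]);W[d==0]=np.nan
    return W
def save(c,n): cv2.imwrite(f"pics/{n}.png",c["frame"][...,::-1])
E
python3 - <<'E'
from h import *
for n in("top","scene"):
    c=env.camera(n);save(c,n+"0");W=cloud(c);np.savez(n+"0.npz",W=W,f=c["frame"],K=c["camera_matrix"],eye=c["eye"],att=c["attitude"])
    print(n,c["eye"],c["attitude"])
    for t in("cage","drawer_face","hinge_centre","lid","wide_lid","stand"):
        for r in env.pinpoint(t,c)[:3]:
            i=np.round(r["point"]).astype(int);print(t,round(r["p"],2),i,np.round(W[i[0],i[1]],3) if 0<=i[0]<420 and 0<=i[1]<560 else "")
print(env.observe())
E
```

```text
top [ 0.23183442 -0.0089936   1.48224727] [ 0.70592577 -0.70284656  0.06405541 -0.05976983]
cage 0.91 [319 163] [0.206 0.313 0.036]
cage 0.83 [186 212] [0.576 0.193 0.03 ]
cage 0.61 [283 361] [ 0.306 -0.224  0.021]
drawer_face 0.91 [350 161] [0.123 0.323 0.001]
drawer_face 0.77 [217 216] [0.481 0.175 0.063]
drawer_face 0.72 [303 376] [ 0.25  -0.253  0.085]
hinge_centre 0.88 [271 145] [ 0.338  0.378 -0.002]
hinge_centre 0.81 [247 361] [ 0.408 -0.23  -0.005]
hinge_centre 0.6 [149 206] [ 0.694  0.218 -0.   ]
lid 0.98 [183 343] [ 0.586 -0.178  0.032]
lid 0.33 [148 206] [ 0.699  0.219 -0.007]
wide_lid 0.74 [211 343] [ 0.505 -0.176  0.033]
wide_lid 0.41 [202 346] [ 0.536 -0.188  0.009]
stand 0.64 [198 346] [ 0.548 -0.189  0.005]
stand 0.59 [161 424] [ 0.642 -0.4    0.066]
scene [ 1.10073604 -0.47108991  1.23820896] [ 0.85929947  0.4159019  -0.13759262 -0.26400435]
cage 0.89 [235 191] [ 0.315 -0.244  0.028]
cage 0.62 [139 308] [0.299 0.239 0.124]
cage 0.57 [221 354] [0.589 0.192 0.017]
drawer_face 0.91 [194 332] [0.484 0.188 0.055]
drawer_face 0.86 [114 289] [0.165 0.265 0.122]
drawer_face 
[... 349 characters left out ...]
258,  0.41105464, -0.01272246,  1.59620196,  0.0055766 ,
        1.13428689, -0.08222832]), 'qd': array([ 4.05897785e-04,  1.54046693e-03,  3.98723291e-04, -2.95694673e-04,
        1.70215071e-03, -3.16871821e-06, -3.22089951e-04]), 'joint_torque': array([-5.98745810e-04, -6.00247836e+01,  6.80522304e-01, -2.99698520e+01,
        1.39083451e-02,  1.72072723e-03,  5.40125555e-06]), 'position': array([ 0.24500593, -0.57498403,  0.23132484]), 'ee_rot': array([9.79788934e-01, 2.00034105e-01, 2.60725251e-05, 3.65862028e-05]), 'ft_force': array([ 0.49410697,  0.86904503, -0.56838337]), 'torque': array([-0.04919433,  0.02592812, -0.02507379]), 'finger_force': 0.0, 'finger_gap': 0.08532196601548504}
```

```bash
python3 - <<'E'
import cv2
a=cv2.imread("pics/top0.png");b=cv2.imread("pics/scene0.png")
cv2.imwrite("pics/t1.png",cv2.resize(a[90:400,90:490],(775,600)))
cv2.imwrite("pics/s1.png",cv2.resize(b[60:390,100:500],(727,600)))
E
```

```text
(no output)
```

View pics/t1.png

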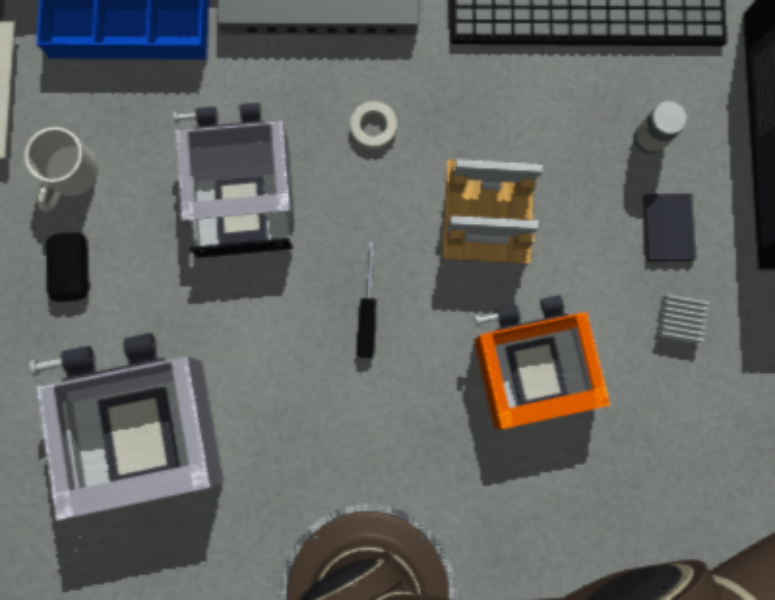

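View pics/s1.png

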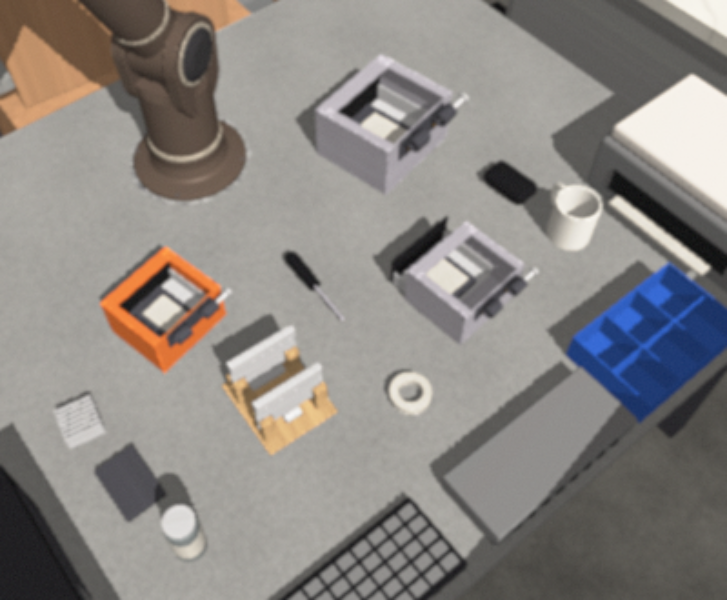

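The top view shows the gray middle cage with its drawer open at crop (235,190), and the orange and large gray look-alikes. The stand is at (490,210). In the scene view the rear lid (far from the robot) shows a small knuckle at (292,412), so it looks like the short one. I'll measure it to check.

```bash
cat > m.py <<'E'
from h import *
def box(W,lo,hi):
    P=W.reshape(-1,3);m=np.all((P>lo)&(P<hi),1);return P[m]
def rect(P):
    (c,s,a)=cv2.minAreaRect(P[:,:2].astype(np.float32)*1000);return np.round(c,1),np.round(s,1),round(a,1),len(P)
def line(P):
    c=P.mean(0);u,s,v=np.linalg.svd(P[:,:2]-c[:2]);d=v[0];t=(P[:,:2]-c[:2])@d
    return np.round(c,4),np.round(d,3),np.round([t.min(),t.max()],3),len(P)
E
python3 - <<'E'
from m import *
for n in("top0","scene0"):
    W=np.load(n+".npz")["W"];print(n)
    print("floor",np.nanmedian(box(W,[.35,-.05,-.02],[.7,.1,.02])[:,2]))
    print("rim",rect(box(W,[.46,.08,.083],[.66,.30,.094])),"z",np.percentile(box(W,[.5,.1,.07],[.64,.3,.12])[:,2],[50,90,98]))
    K=box(W,[.63,.1,.08],[.74,.27,.115]);print("knuck",len(K))
    for p in K[np.argsort(K[:,1])][::max(1,len(K)//25)]: print(np.round(p,3),end=" ")
    print()
    D=box(W,[.44,.08,.03],[.51,.3,.08]);print("drawer",line(D[D[:,2]>.055]) if len(D) else "")
    for lo,hi in((.47,.535),(.555,.63)):
        L=box(W,[lo,-.3,.105],[hi,-.08,.125]);print("rib",line(L),rect(L),np.median(L[:,2]))
        L=box(W,[lo,-.25,.012],[hi,-.1,.045]);print("low",rect(L))
for n in ("top0",):pass
f=np.load("scene0.npz");print(np.array(f["K"])[0,0])
c=f["f"][250:310,215:300];cv2.imwrite("pics/stand.png",cv2.resize(c[...,::-1],(680,480),interpolation=cv2.INTER_CUBIC))
E
```

```text
top0
floor 0.00017157651933352724
rim (array([592.9, 192. ]), array([147.6, 151.1]), 5.5, 1029) z [0.08980437 0.09351326 0.09604083]
knuck 445
[0.631 0.121 0.092] [0.651 0.127 0.092] [0.632 0.132 0.09 ] [0.645 0.137 0.093] [0.658 0.152 0.089] [0.655 0.157 0.089] [0.661 0.16  0.087] [0.671 0.164 0.1  ] [0.672 0.168 0.098] [0.652 0.171 0.089] [0.67  0.175 0.103] [0.672 0.178 0.099] [0.65  0.184 0.094] [0.648 0.198 0.092] [0.649 0.212 0.089] [0.656 0.218 0.085] [0.673 0.221 0.103] [0.672 0.225 0.096] [0.665 0.229 0.09 ] [0.668 0.232 0.101] [0.663 0.236 0.096] [0.644 0.239 0.087] [0.665 0.243 0.101] [0.643 0.25  0.089] [0.634 0.258 0.089] [0.658 0.263 0.094] [0.641 0.27  0.086] 
drawer (array([0.4818, 0.1795, 0.0699]), array([ 0.1  , -0.995]), array([-0.071,  0.069]), 160)
rib (array([ 0.5058, -0.1724,  0.1156]), array([-0.05 , -0.999]), array([-0.059,  0.058]), 235) (array([ 506.6, -172.1]), array([116.7,  13.3]), 87.0, 235) 0.116165330736544
low (array([ 490.9, -170.8]), array([122.3,  43. ]), 76.9, 174)
rib (array([ 0.5852, -0.1804,  0.1158]), array([-0.05 , -0.999]), array([-0.06,  0
[... 713 characters left out ...]
.102] [0.663 0.236 0.101] [0.661 0.242 0.103] [0.643 0.249 0.093] [0.668 0.257 0.098] [0.64  0.265 0.092] 
drawer (array([0.484 , 0.1782, 0.0683]), array([-0.097,  0.995]), array([-0.068,  0.073]), 158)
rib (array([ 0.509 , -0.1728,  0.1148]), array([-0.053, -0.999]), array([-0.06 ,  0.058]), 234) (array([ 506.5, -171.9]), array([117.7,  16.7]), 87.1, 234) 0.1155022131207395
low (array([ 510.8, -174.1]), array([121.7,  32.7]), 82.7, 264)
rib (array([ 0.5886, -0.1813,  0.1154]), array([-0.054, -0.999]), array([-0.06 ,  0.059]), 244) (array([ 587.4, -180.5]), array([118.9,  14.7]), 87.0, 244) 0.11633398488846447
low (array([ 598.4, -179.9]), array([123.7,  34.6]), 77.9, 195)
459.93397685302244
```

View pics/stand.png

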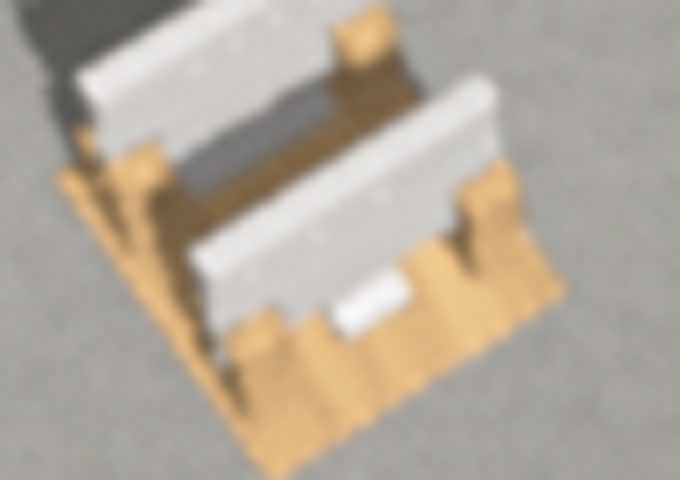

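The rear lid at x≈0.586 has the short white knuckle at crop (370,300). The front lid has the wide dark one at (265,140). Next is a finer hinge fit and the first move.

```bash
cat >> m.py <<'E'
def go(p,yaw,o=None):
    o=o or env.observe();A=R.from_quat(o["ee_rot"]);y=np.radians(yaw)
    T=R.from_matrix(np.array([[np.cos(y),np.sin(y),0],[np.sin(y),-np.cos(y),0],[0,0,-1]]))
    print("->",p,yaw,"twist",np.round(np.degrees((A.inv()*T).as_rotvec()),1),"slide",np.round(A.inv().apply(np.array(p)-o["position"])*1000,1))
E
python3 - <<'E'
from m import *
a=0.1;X=np.array([np.cos(a),np.sin(a)]);Y=np.array([-X[1],X[0]])
for n in("top0","scene0"):
    W=np.load(n+".npz")["W"];P=box(W,[.44,.05,.07],[.74,.32,.115]);u=P[:,:2]@X;v=P[:,:2]@Y;print(n)
    # along-y profile behind the back wall
    k=(P[:,2]>.094)&(u>.675);h=np.histogram(v[k],np.arange(.08,.22,.004));print(list(zip(np.round(h[1],3),h[0])))
    k=(P[:,2]>.0985)&(u>.672);print("knuckle top u",np.percentile(u[k],[5,50,95]),P[k,2].max())
    r=(P[:,2]>.086)&(P[:,2]<.094);print("u rim hist",[(round(b,3),c) for b,c in zip(*np.histogram(u[r&(v>.07)&(v<.11)],np.arange(.49,.7,.006))[::-1])])
    print("v rim hist",[(round(b,3),c) for b,c in zip(*np.histogram(v[r&(u>.58)&(u<.65)],np.arange(.03,.23,.005))[::-1])])
go([.45,-.15,.25],90);go([.41,.172,.25],95.7)
E
```

```text
top0
[(np.float64(0.08), np.int64(0)), (np.float64(0.084), np.int64(0)), (np.float64(0.088), np.int64(12)), (np.float64(0.092), np.int64(8)), (np.float64(0.096), np.int64(12)), (np.float64(0.1), np.int64(8)), (np.float64(0.104), np.int64(9)), (np.float64(0.108), np.int64(8)), (np.float64(0.112), np.int64(6)), (np.float64(0.116), np.int64(0)), (np.float64(0.12), np.int64(0)), (np.float64(0.124), np.int64(0)), (np.float64(0.128), np.int64(0)), (np.float64(0.132), np.int64(0)), (np.float64(0.136), np.int64(0)), (np.float64(0.14), np.int64(0)), (np.float64(0.144), np.int64(0)), (np.float64(0.148), np.int64(10)), (np.float64(0.152), np.int64(9)), (np.float64(0.156), np.int64(11)), (np.float64(0.16), np.int64(8)), (np.float64(0.164), np.int64(10)), (np.float64(0.168), np.int64(6)), (np.float64(0.172), np.int64(9)), (np.float64(0.176), np.int64(4)), (np.float64(0.18), np.int64(1)), (np.float64(0.184), np.int64(0)), (np.float64(0.188), np.int64(1)), (np.float64(0.192), np.int64(2)), (np.float64(0.196), np.int64(1)), (np.float64(0.2), np.int64(2)), (np.float64(0.204), np.int64(4)), (np.float6
[... 5798 characters left out ...]
p.float64(0.145), np.int64(0)), (np.float64(0.15), np.int64(0)), (np.float64(0.155), np.int64(0)), (np.float64(0.16), np.int64(0)), (np.float64(0.165), np.int64(0)), (np.float64(0.17), np.int64(0)), (np.float64(0.175), np.int64(0)), (np.float64(0.18), np.int64(0)), (np.float64(0.185), np.int64(1)), (np.float64(0.19), np.int64(23)), (np.float64(0.195), np.int64(24)), (np.float64(0.2), np.int64(30)), (np.float64(0.205), np.int64(18)), (np.float64(0.21), np.int64(1)), (np.float64(0.215), np.int64(0)), (np.float64(0.22), np.int64(0))]
-> [0.45, -0.15, 0.25] 90 twist [  0.    0.  -66.9] slide [ 355.2 -310.6  -18.7]
-> [0.41, 0.172, 0.25] 95.7 twist [  0.    0.  -72.6] slide [ 444.6 -622.5  -18.7]
```

Call:
servo_tool --twist '[[0,0,-8],[0,0,-16],[0,0,-24],[0,0,-32],[0,0,-40],[0,0,-48],[0,0,-56],[0,0,-64],[0,0,-66.9],[0,0,-66.9],[0,0,-66.9],[0,0,-68],[0,0,-70],[0,0,-72.6],[0,0,-72.6],[0,0,-72.6],[0,0,-72.6],[0,0,-72.6],[0,0,-72.6],[0,0,-72.6]]' --slide '[[35,-31,-18],[70,-62,-18],[105,-93,-18],[140,-124,-18],[175,-155,-18],[210,-186,-18],[245,-217,-18],[280,-248,-18],[315,-280,-18],[355,-310,-18],[368,-355,-18],[381,-400,-18],[394,-445,-18],[407,-490,-18],[420,-535,-18],[432,-580,-18],[444,-622,-18],[444,-622,-18],[444,-622,-18],[444,-622,-18]]' --gripper '[1,1,1,1,1,1,1,1,1,1,1,1,1,1,1,1,1,1,1,1]'

```text
time: 2.7
position: [0.4099, 0.1701, 0.2491]
ee_rot: [0.672, 0.741, -0.0, 0.0]
ft_force: [0.5, 0.9, 0.2]
finger_gap: -0.0001
finger_force: 0.0
```

Call:
servo_tool --twist '[[0,0,0],[0,0,0],[0,0,0],[0,0,0],[0,0,0],[0,0,0],[0,0,0],[0,0,0],[0,0,0],[0,0,0],[0,0,0],[0,0,0],[0,0,0]]' --slide '[[4,0,40],[4,0,80],[4,0,120],[4,0,160],[4,0,195],[4,0,204],[4,10,204],[4,25,204],[4,40,204],[4,50,204],[4,60,204],[4,70,204],[4,80,204]]' --gripper '[1,1,1,1,1,1,1,1,1,1,1,1,1]'

```text
time: 4.0
position: [0.4894, 0.183, 0.0457]
ee_rot: [0.671, 0.741, -0.0, 0.0]
ft_force: [-3.0, 0.4, 1.8]
finger_gap: 0.0002
finger_force: 1.2
```

Call:
servo_tool --twist '[[0,0,0],[0,0,0],[0,0,0],[0,0,0]]' --slide '[[0,4,0],[0,8,0],[0,11,0],[0,11,0]]' --gripper '[1,1,1,1]'

```text
time: 4.4
position: [0.494, 0.1836, 0.0455]
ee_rot: [0.67, 0.742, -0.005, -0.002]
ft_force: [-26.3, -5.9, 27.7]
finger_gap: -0.0001
finger_force: 12.9
```

```bash
python3 - <<'E'
from m import *
c=env.camera("top");save(c,"top2");W=cloud(c);s=env.camera("scene")
f=np.hstack([cv2.resize(c["frame"][130:250,160:270],(396,432)),cv2.resize(s["frame"][150:270,300:410],(396,432))])
cv2.imwrite("pics/p2.png",f[...,::-1]);print(env.observe()["ft_force"])
a=.1;X=np.array([np.cos(a),np.sin(a)])
for q in(W,cloud(s)):
    P=box(q,[.44,.1,.05],[.56,.3,.08]);v=P[:,:2]@[-X[1],X[0]];k=abs(v-.132)>.035;print(np.percentile((P[:,:2]@X)[k],[2,10,50]),k.sum())
E
```

```text
[-24.48730524  -6.41789726  26.39178808]Traceback (most recent call last):
  File "<stdin>", line 7, in <module>
    return _quantile_unchecked(
        a, q, axis, out, overwrite_input, method, keepdims, weights)
    return _ureduce(a,
                    func=_quantile_ureduce_func,
    ...<5 lines>...
                    overwrite_input=overwrite_input,
                    method=method)
    r = func(a, **kwargs)
    result = _quantile(arr,
                       quantiles=q,
    ...<2 lines>...
                       out=out,
                       weights=wgt)
    slices_having_nans = np.isnan(arr[-1, ...])
                                  ~~~^^^^^^^^^
IndexError: index -1 is out of bounds for axis 0 with size 0
```

View pics/p2.png

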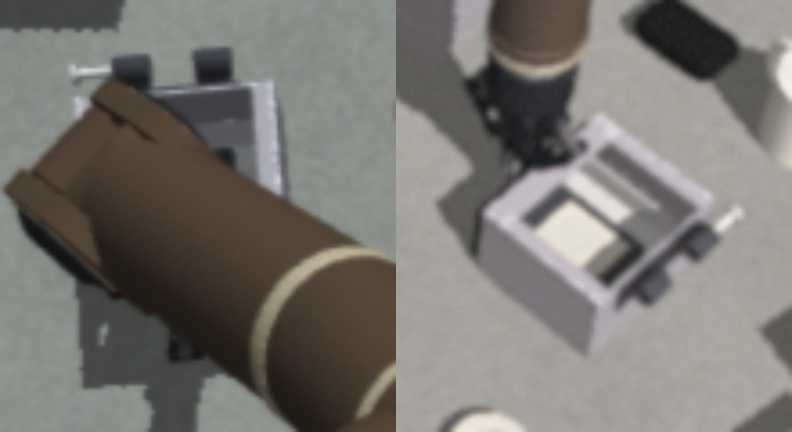

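The scene view shows the drawer in and the panel flush at right-crop (485,250). I'll back off, rise and verify.

Call:
servo_tool --twist '[[0,0,0],[0,0,0],[0,0,0],[0,0,0],[0,0,0],[0,0,0],[0,0,0],[0,0,0],[0,0,0],[0,0,0],[0,0,0],[0,0,0]]' --slide '[[0,-6,0],[0,-20,0],[0,-45,-5],[0,-60,-40],[-20,-60,-80],[-60,-60,-120],[-100,-60,-160],[-140,-60,-190],[-180,-60,-190],[-220,-60,-190],[-260,-60,-190],[-260,-60,-190]]' --gripper '[1,1,0.9,0.7,0.5,0.5,0.5,0.5,0.5,0.5,0.5,0.5]'

```text
time: 5.7
position: [0.4659, -0.0865, 0.2352]
ee_rot: [0.674, 0.739, -0.001, 0.001]
ft_force: [0.1, -0.5, -0.0]
finger_gap: 0.0426
finger_force: 0.0
```

```bash
python3 - <<'E'
from m import *
a=.1;X=np.array([np.cos(a),np.sin(a)])
for n in("top","scene"):
    c=env.camera(n);W=cloud(c);np.savez(n+"1.npz",W=W,f=c["frame"])
    P=box(W,[.44,.1,.02],[.58,.3,.072]);u=P[:,:2]@X;print(n,len(P),np.percentile(u,[1,5,20]) if len(P) else "")
    P=box(W,[.49,.1,.02],[.58,.3,.1]);v=P[:,:2]@[-X[1],X[0]];u=P[:,:2]@X;k=abs(v-.132)<.06;print("front edge",np.percentile(u[k],[0,1,5]))
    L=box(W,[.555,-.3,.105],[.63,-.08,.125]);print("rib",line(L),rect(L))
y=np.median([87]);o=env.observe();print(o["position"],o["ft_force"],o["finger_gap"])
go([.5865,-.1805,.20],87);go([.5865,-.1805,.088],87)
cv2.imwrite("pics/p3.png",cv2.resize(np.load("top1.npz")["f"][130:250,160:270,::-1],(550,600)))
E
```

```text
top 517 [0.52386338 0.52449994 0.52516724]
front edge [0.52294969 0.5240265  0.52467581]
rib (array([ 0.5825, -0.2276,  0.1168]), array([-0.051, -0.999]), array([-0.012,  0.013]), 50) (array([ 582.6, -228.2]), array([25.6, 12.4]), 85.6, 50)
scene 607 [0.52717458 0.53727205 0.54793701]
front edge [0.52300607 0.52505931 0.52815182]
rib (array([ 0.5886, -0.1803,  0.1155]), array([-0.054, -0.999]), array([-0.061,  0.059]), 244) (array([ 587.4, -179.3]), array([120. ,  15.5]), 86.1, 244)
[ 0.4658484  -0.08098168  0.23521481] [-0.0518701   0.64190442  0.58629668] 0.04335566905155781
-> [0.5865, -0.1805, 0.2] 87 twist [ 0.  -0.   8.6] slide [-110.8  110.4   35.2]
-> [0.5865, -0.1805, 0.088] 87 twist [ 0.  -0.   8.6] slide [-110.8  110.4  147.2]
```

View pics/p3.png

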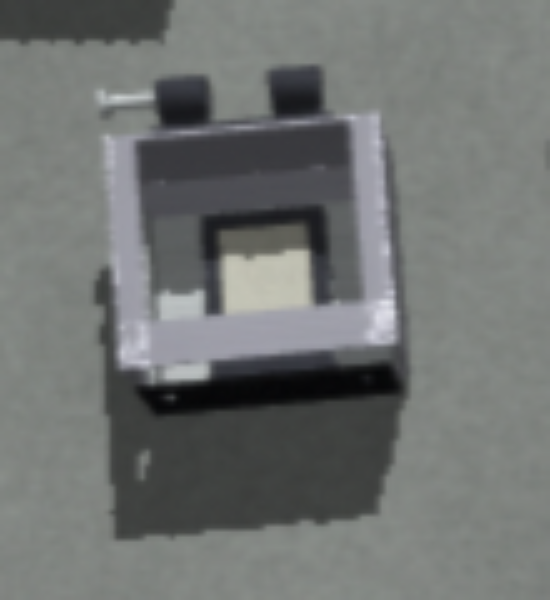

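The panel at the bottom still stands about 12 mm proud of the rim, with a gap visible at (270,355). The finger linkage must have hit the rim. I'll push again with the fingers' narrow side and slightly higher.

```bash
python3 - <<'E'
from m import *
print(env.observe()["position"])
go([.4545,.1782,.235],5.7);go([.4545,.1782,.055],5.7)
E
```

```text
[ 0.4658484  -0.08098168  0.23521481]
-> [0.4545, 0.1782, 0.235] 5.7 twist [-0.  -0.  89.9] slide [259.1  13.8   0.3]
-> [0.4545, 0.1782, 0.055] 5.7 twist [-0.  -0.  89.9] slide [259.   13.8 180.3]
```

Call:
servo_tool --twist '[[0,0,8],[0,0,16],[0,0,24],[0,0,32],[0,0,40],[0,0,48],[0,0,56],[0,0,64],[0,0,72],[0,0,80],[0,0,88],[0,0,89.9],[0,0,89.9],[0,0,89.9],[0,0,89.9],[0,0,89.9],[0,0,89.9],[0,0,89.9]]' --slide '[[30,0,0],[60,0,0],[90,0,0],[120,0,0],[150,5,0],[180,10,0],[210,14,0],[240,14,0],[259,14,0],[259,14,0],[259,14,0],[259,14,40],[259,14,80],[259,14,120],[259,14,160],[259,14,180],[259,14,180],[259,14,180]]' --gripper '[1,1,1,1,1,1,1,1,1,1,1,1,1,1,1,1,1,1]'

```text
time: 7.6
position: [0.4537, 0.1802, 0.0558]
ee_rot: [0.999, 0.052, -0.0, -0.0]
ft_force: [0.0, -0.0, -0.1]
finger_gap: -0.0001
finger_force: 0.0
```

Call:
servo_tool --twist '[[0,0,0],[0,0,0],[0,0,0],[0,0,0],[0,0,0],[0,0,0]]' --slide '[[20,0,0],[40,0,0],[46,0,0],[50,0,0],[53,0,0],[53,0,0]]' --gripper '[1,1,1,1,1,1]'

```text
time: 8.2
position: [0.5068, 0.1843, 0.0557]
ee_rot: [0.999, 0.051, 0.0, -0.0]
ft_force: [-0.4, 0.7, -0.7]
finger_gap: -0.0001
finger_force: 0.0
```

Call:
servo_tool --twist '[[0,0,0],[0,0,0],[0,0,0],[0,0,0],[0,0,0]]' --slide '[[2,0,0],[4,0,0],[6,0,0],[7,0,0],[7,0,0]]' --gripper '[1,1,1,1,1]'

```text
time: 8.7
position: [0.5085, 0.1842, 0.0548]
ee_rot: [0.999, 0.051, -0.004, 0.002]
ft_force: [-18.4, -3.2, 14.3]
finger_gap: 0.0004
finger_force: 9.3
```

Call:
servo_tool --twist '[[0,0,0],[0,0,0],[0,0,0],[0,0,0],[0,0,0],[0,0,0],[0,0,0]]' --slide '[[-8,0,0],[-40,0,0],[-60,0,-20],[-60,40,-60],[-60,90,-100],[-60,140,-140],[-60,170,-140]]' --gripper '[1,1,1,1,1,1,1]'

```text
time: 9.4
position: [0.4714, 0.0192, 0.1942]
ee_rot: [0.999, 0.051, 0.002, -0.0]
ft_force: [0.4, 0.0, 0.2]
finger_gap: 0.0004
finger_force: 0.0
```

```bash
python3 - <<'E'
from m import *
a=.1;X=np.array([np.cos(a),np.sin(a)])
for n in("top","scene"):
    c=env.camera(n);W=cloud(c);np.savez(n+"2.npz",W=W,f=c["frame"])
    P=box(W,[.49,.1,.02],[.58,.3,.1]);v=P[:,:2]@[-X[1],X[0]];u=P[:,:2]@X
    for lo,hi in((.02,.06),(.06,.08),(.083,.1)):
        k=(abs(v-.132)<.06)&(P[:,2]>lo)&(P[:,2]<hi);print(n,lo,hi,k.sum(),np.percentile(u[k],[0,2,10,50]).round(4) if k.sum() else"")
f=np.hstack([cv2.resize(np.load("top2.npz")["f"][140:235,170:260],(396,418)),cv2.resize(np.load("scene2.npz")["f"][165:260,310:400],(396,418))])
cv2.imwrite("pics/p4.png",f[...,::-1])
E
```

```text
top 0.02 0.06 304 [0.5349 0.5354 0.536  0.5787]
top 0.06 0.08 90 [0.5349 0.5351 0.5358 0.537 ]
top 0.083 0.1 421 [0.5346 0.5366 0.5384 0.549 ]
scene 0.02 0.06 285 [0.5374 0.5394 0.5411 0.5667]
scene 0.06 0.08 0 
scene 0.083 0.1 270 [0.5348 0.536  0.5386 0.5495]
```

View pics/p4.png

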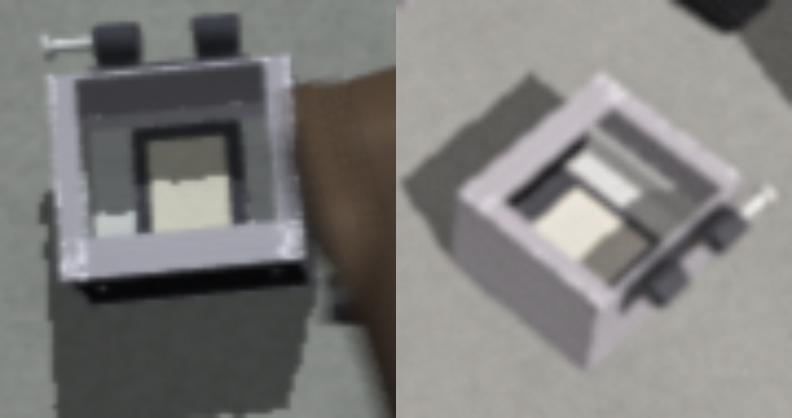

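The panel is now flush: front panel and rim edge are both at u≈0.535. Next, the lid.

```bash
python3 - <<'E'
from m import *
print(env.observe()["position"])
go([.5868,-.1803,.19],87);go([.5868,-.1803,.085],87)
E
```

```text
[0.4723051  0.01276581 0.19384983]
-> [0.5868, -0.1803, 0.19] 87 twist [  0.4  -0.1 -81.8] slide [ 96.4 202.7   5.1]
-> [0.5868, -0.1803, 0.085] 87 twist [  0.4  -0.1 -81.8] slide [ 95.9 202.3 110.1]
```

Call:
servo_tool --twist '[[0,0,-8],[0,0,-16],[0,0,-24],[0,0,-32],[0,0,-40],[0,0,-48],[0,0,-56],[0,0,-64],[0,0,-72],[0,0,-80],[0,0,-81.8],[0,0,-81.8],[0,0,-81.8]]' --slide '[[10,20,-20],[20,40,-20],[30,60,-20],[40,80,-20],[50,100,-20],[60,125,-10],[70,150,0],[80,170,5],[90,190,5],[96,202,5],[96,202,5],[96,202,5],[96,202,5]]' --gripper '[0.8,0.5,0.5,0.5,0.5,0.5,0.5,0.5,0.5,0.5,0.5,0.5,0.5]'

```text
time: 10.8
position: [0.5857, -0.1703, 0.1864]
ee_rot: [0.722, 0.691, 0.0, -0.0]
ft_force: [1.0, 0.7, 0.7]
finger_gap: 0.0428
finger_force: 0.0
```

```bash
python3 - <<'E'
from m import *
print(env.observe()["position"],env.observe()["finger_gap"])
go([.5868,-.1803,.085],87)
E
```

```text
[ 0.58574489 -0.17026797  0.18640144] 0.042782082929758734
-> [0.5868, -0.1803, 0.085] 87 twist [-0.  -0.   0.5] slide [-10.    1.5 101.4]
```

Call:
servo_tool --twist '[[0,0,0.5],[0,0,0.5],[0,0,0.5],[0,0,0.5],[0,0,0.5],[0,0,0.5],[0,0,0.5],[0,0,0.5],[0,0,0.5],[0,0,0.5],[0,0,0.5],[0,0,0.5],[0,0,0.5],[0,0,0.5],[0,0,0.5]]' --slide '[[-10,1.5,10],[-10,1.5,35],[-10,1.5,60],[-10,1.5,80],[-10,1.5,95],[-10,1.5,101],[-10,1.5,101],[-10,1.5,101],[-10,1.5,101],[-10,1.5,101],[-10,1.5,101],[-10,1.5,101],[-10,1.5,101],[-10,1.5,101],[-10,1.5,101]]' --gripper '[0.5,0.5,0.5,0.5,0.5,0.5,0.5,1,1,1,1,1,1,1,1]' --grip_force 60

```text
time: 12.3
position: [0.5872, -0.1817, 0.0866]
ee_rot: [0.725, 0.689, -0.0, 0.0]
ft_force: [-3.4, 0.3, 6.6]
finger_gap: 0.0113
finger_force: 58.7
```

Call:
servo_tool --twist '[[0,0,0],[0,0,0],[0,0,0],[0,0,0],[0,0,0],[0,0,0],[0,0,0],[0,0,0],[0,0,0]]' --slide '[[0,0,-5],[0,0,-20],[0,0,-45],[0,0,-75],[0,0,-105],[0,0,-135],[0,0,-165],[0,0,-165],[0,0,-165]]' --gripper '[1,1,1,1,1,1,1,1,1]'

```text
time: 13.2
position: [0.5874, -0.1816, 0.2517]
ee_rot: [0.725, 0.689, 0.0, 0.001]
ft_force: [-0.3, -0.1, -3.0]
finger_gap: 0.0118
finger_force: 58.7
```

```bash
python3 - <<'E'
from m import *
o=env.observe();print(o["position"],o["ee_rot"],o["finger_gap"],o["finger_force"],o["ft_force"])
a=.1;hx,hy=.685*np.cos(a)-.132*np.sin(a),.685*np.sin(a)+.132*np.cos(a);print(hx,hy)
go([hx,hy,.255],95.7)
c=env.camera("scene");W=cloud(c);P=box(W,[.56,-.27,.14],[.64,-.09,.29]);print(len(P))
for lo in np.arange(.14,.29,.01):
    k=(P[:,2]>=lo)&(P[:,2]<lo+.01)
    if k.sum()>3: print(round(lo,3),k.sum(),P[k].mean(0).round(4),np.percentile(P[k,1],[0,100]).round(3))
E
```

```text
[ 0.58740584 -0.18157254  0.25174239] [7.24898503e-01 6.88854852e-01 4.17516673e-04 9.89571671e-04] 0.011781621045631581 58.66250038146973 [-0.31842473 -0.06813181 -2.971678  ]
0.6683998422180664 0.1997264402197767
-> [np.float64(0.6683998422180664), np.float64(0.1997264402197767), 0.255] 95.7 twist [ 0.1  0.1 -8.6] slide [384.9  61.5  -3.4]
724
0.17 5 [ 0.5879 -0.1896  0.1761] [-0.193 -0.181]
0.18 29 [ 0.595  -0.1807  0.1859] [-0.194 -0.165]
0.19 50 [ 0.5914 -0.1791  0.1951] [-0.235 -0.123]
0.2 73 [ 0.5894 -0.1801  0.205 ] [-0.239 -0.121]
0.21 89 [ 0.5896 -0.1793  0.215 ] [-0.239 -0.12 ]
0.22 62 [ 0.589  -0.191   0.2248] [-0.24 -0.12]
0.23 52 [ 0.5889 -0.1949  0.235 ] [-0.239 -0.12 ]
0.24 49 [ 0.589  -0.1959  0.2453] [-0.238 -0.122]
0.25 18 [ 0.5907 -0.1984  0.2538] [-0.239 -0.125]
0.26 69 [ 0.5946 -0.1907  0.2652] [-0.239 -0.122]
0.27 83 [ 0.5931 -0.1832  0.2755] [-0.239 -0.119]
0.28 145 [ 0.5891 -0.1856  0.2828] [-0.24 -0.12]
```

Call:
servo_tool --twist '[[0,0,-0.5],[0,0,-1],[0,0,-2],[0,0,-3],[0,0,-4],[0,0,-5],[0,0,-6],[0,0,-7],[0,0,-8],[0,0,-8.6],[0,0,-8.6],[0,0,-8.6],[0,0,-8.6],[0,0,-8.6],[0,0,-8.6],[0,0,-8.6],[0,0,-8.6]]' --slide '[[10,0,0],[30,2,-5],[60,5,-10],[95,10,-10],[130,16,-10],[165,24,-10],[200,31,-10],[235,38,-10],[270,44,-10],[305,49,-10],[340,54,-10],[365,59,-10],[380,62,-10],[383,62,-8],[383,62,-8],[383,62,-8],[383,62,-8]]' --gripper '[1,1,1,1,1,1,1,1,1,1,1,1,1,1,1,1,1]'

```text
time: 14.95
position: [0.6689, 0.1958, 0.2585]
ee_rot: [0.672, 0.74, -0.0, 0.0]
ft_force: [-0.0, -0.5, -1.1]
finger_gap: 0.0112
finger_force: 58.5
```

```bash
cat > look.py <<'E'
from m import *
o=env.observe();a=.1;X=np.array([np.cos(a),np.sin(a)]);Y=np.array([-X[1],X[0]])
p=o["position"];print("TCP uvz",(p[:2]@X).round(4),(p[:2]@Y).round(4),p[2].round(4),"tool x yaw",np.degrees(np.arctan2(*R.from_quat(o["ee_rot"]).as_matrix()[[1,0],0])).round(2),o["ft_force"].round(1),o["finger_force"])
for n in("scene","top"):
    c=env.camera(n);save(c,n+"_%.1f"%o["time"]);W=cloud(c);z0=p[2]-.0686
    P=box(W,[.6,.08,.07],[.76,.32,.32]);Q=np.c_[P[:,:2]@X,P[:,:2]@Y,P[:,2]]
    for nm,lo,hi in(("knuckle",z0-.011,z0+.009),("sheet",z0+.018,z0+.07),("rib",z0+.077,z0+.101)):
        k=(Q[:,2]>lo)&(Q[:,2]<hi)&(Q[:,0]>.665)&(Q[:,0]<.71)
        if k.sum()>8: print(n,nm,k.sum(),"u",np.percentile(Q[k,0],[2,50,98]).round(4),"v",np.percentile(Q[k,1],[1,99]).round(4),"slope du/dv",np.polyfit(Q[k,1],Q[k,0],1)[0].round(3))
    k=(Q[:,2]>.094)&(Q[:,2]<.108)&(Q[:,0]>.675)&(Q[:,0]<.7);v=Q[k,1]
    for s in(v[(v>.08)&(v<.125)],v[(v>.14)&(v<.185)]): print(n,"fixed knuckle v",len(s),s.min().round(4) if len(s) else"",s.max().round(4) if len(s) else"")
    k&=Q[:,2]>.099;print("top u",np.percentile(Q[k,0],[5,50,95]).round(4) if k.any() else"",k.sum())
E
python3 look.py
```

```text
TCP uvz 0.6851 0.128 0.2585 tool x yaw 95.54 [-0.  -0.5 -1.1] 58.46647024154663
scene knuckle 38 u [0.6803 0.6915 0.6961] v [0.1145 0.1445] slope du/dv 0.221
scene sheet 163 u [0.6841 0.6869 0.6883] v [0.0698 0.1864] slope du/dv 0.008
scene rib 193 u [0.6695 0.6904 0.7045] v [0.0696 0.1791] slope du/dv 0.07
scene fixed knuckle v 55 0.0859 0.1167
scene fixed knuckle v 57 0.1487 0.1847
top u [0.6794 0.6867 0.6933] 69
top sheet 95 u [0.682  0.6838 0.6858] v [0.1508 0.1885] slope du/dv 0.022
top rib 104 u [0.6787 0.6816 0.6914] v [0.1518 0.1887] slope du/dv 0.054
top fixed knuckle v 0  
top fixed knuckle v 70 0.149 0.1843
top u [0.6781 0.6839 0.6896] 35
```

Call:
servo_tool --twist '[[0,0,0],[0,0,0],[0,0,0],[0,0,0],[0,0,0],[0,0,0],[0,0,0]]' --slide '[[3,0,10],[3,0,25],[3,0,45],[3,0,60],[3,0,70],[3,0,70],[3,0,70]]' --gripper '[1,1,1,1,1,1,1]'

```text
time: 15.75
position: [0.6684, 0.2009, 0.1885]
ee_rot: [0.671, 0.741, 0.0, -0.0]
ft_force: [0.2, 0.3, -1.3]
finger_gap: 0.0113
finger_force: 58.5
```

```bash
python3 look.py; python3 - <<'E'
import cv2,glob
f=sorted(glob.glob("pics/scene_*.png"))[-1];print(f)
cv2.imwrite("pics/p5.png",cv2.resize(cv2.imread(f)[160:270,320:430],(600,600),interpolation=cv2.INTER_CUBIC))
E
```

```text
TCP uvz 0.6851 0.1332 0.1885 tool x yaw 95.68 [ 0.2  0.3 -1.3] 58.53778660297394
scene knuckle 34 u [0.6816 0.6917 0.6956] v [0.1197 0.1494] slope du/dv 0.164
scene sheet 131 u [0.684  0.687  0.6882] v [0.074  0.1912] slope du/dv 0.006
scene rib 170 u [0.6683 0.689  0.7048] v [0.0748 0.1752] slope du/dv 0.045
scene fixed knuckle v 60 0.0866 0.1178
scene fixed knuckle v 34 0.1483 0.184
top u [0.6788 0.6864 0.6929] 56
top sheet 86 u [0.6821 0.6839 0.6854] v [0.1558 0.1932] slope du/dv -0.001
top rib 97 u [0.6793 0.6818 0.6914] v [0.1554 0.1931] slope du/dv 0.061
top fixed knuckle v 0  
top fixed knuckle v 37 0.1487 0.1849
top u [0.6762 0.6806 0.6884] 17
pics/scene_15.8.png
```

View pics/p5.png

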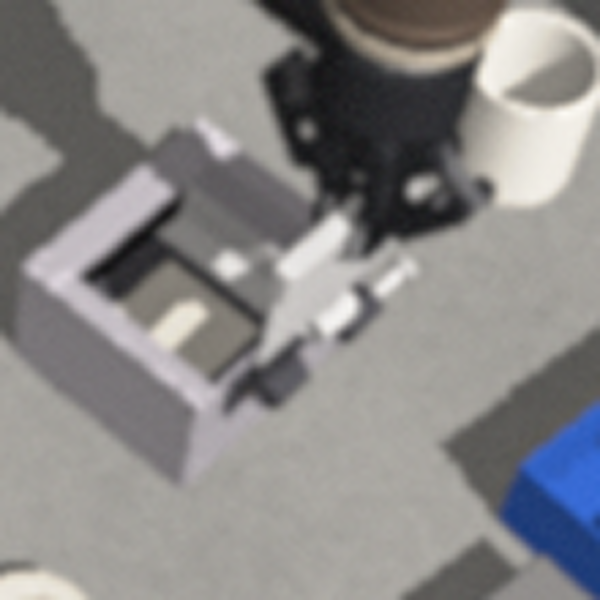

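The scene view shows the lid's white knuckle at (335,315) just above the gap, between the dark knuckles at (280,375) and (365,305). It sits about 1.7 mm too far left, so I'll correct that and lower it gently.

Call:
servo_tool --twist '[[0,0,0],[0,0,0],[0,0,0],[0,0,0],[0,0,0],[0,0,0],[0,0,0],[0,0,0],[0,0,0],[0,0,0]]' --slide '[[-1.7,0,0],[-1.7,0,0],[-1.7,0,4],[-1.7,0,9],[-1.7,0,14],[-1.7,0,19],[-1.7,0,24],[-1.7,0,28],[-1.7,0,30],[-1.7,0,30]]' --gripper '[1,1,1,1,1,1,1,1,1,1]'

```text
time: 16.85
position: [0.6683, 0.199, 0.158]
ee_rot: [0.671, 0.741, -0.0, -0.0]
ft_force: [0.2, 0.2, -2.3]
finger_gap: 0.0112
finger_force: 58.5
```

Call:
servo_tool --twist '[[0,0,0],[0,0,0],[0,0,0]]' --slide '[[0,0,0],[0,0,0],[0,0,0]]' --gripper '[1,1,1]'

```text
time: 17.15
position: [0.6686, 0.1991, 0.1587]
ee_rot: [0.671, 0.741, 0.0, 0.0]
ft_force: [0.0, 0.3, -2.7]
finger_gap: 0.0113
finger_force: 58.5
```

```bash
python3 look.py; python3 - <<'E'
from h import *
import glob
f=sorted(glob.glob("pics/scene_*.png"))[-1];print(f)
cv2.imwrite("pics/p6.png",cv2.resize(cv2.imread(f)[190:250,345:415],(700,600),interpolation=cv2.INTER_CUBIC))
E
```

```text
TCP uvz 0.6851 0.1313 0.1587 tool x yaw 95.68 [ 0.   0.3 -2.7] 58.53832304477692
scene knuckle 121 u [0.6655 0.6897 0.6956] v [0.0589 0.204 ] slope du/dv 0.148
scene sheet 125 u [0.6842 0.687  0.6884] v [0.072  0.1891] slope du/dv 0.008
scene rib 153 u [0.669  0.689  0.7048] v [0.0726 0.1361] slope du/dv 0.062
scene fixed knuckle v 45 0.0808 0.1247
scene fixed knuckle v 40 0.1423 0.1824
top u [0.6856 0.6884 0.6938] 61
top knuckle 117 u [0.6653 0.6744 0.6874] v [0.1216 0.2067] slope du/dv 0.172
top sheet 81 u [0.6822 0.6837 0.6853] v [0.1538 0.1914] slope du/dv -0.005
top rib 86 u [0.6786 0.6819 0.691 ] v [0.1531 0.1917] slope du/dv 0.076
top fixed knuckle v 0  
top fixed knuckle v 24 0.1636 0.185
top u [0.6776 0.6821 0.6849] 13
pics/scene_17.1.png
```

View pics/p6.png

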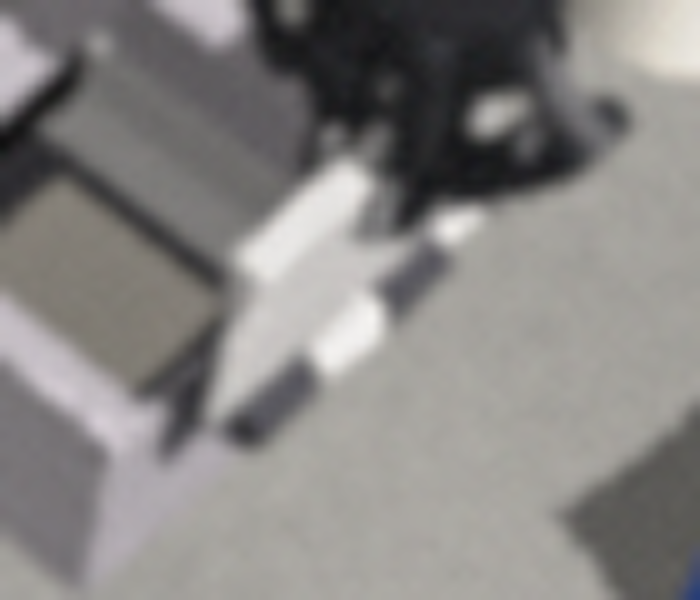

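The white knuckle at (348,333) sits in line between the dark ones at (270,400) and (415,280). One last fore-and-aft comparison before handing in.

```bash
python3 - <<'E'
from m import *
a=.1;X=np.array([np.cos(a),np.sin(a)]);Y=np.array([-X[1],X[0]])
from scipy.optimize import least_squares
A=[cloud(env.camera("scene")) for _ in range(4)]
P=np.vstack([box(W,[.6,.06,.07],[.76,.25,.106]) for W in A]);Q=np.c_[P[:,:2]@X,P[:,:2]@Y,P[:,2]]
for nm,l,h in(("R",.089,.111),("lid",.121,.143),("L",.153,.175)):
    k=(Q[:,1]>l)&(Q[:,1]<h)&(Q[:,0]>.687)&(Q[:,0]<.702);q=Q[k]
    r=least_squares(lambda c:np.hypot(q[:,0]-c[0],q[:,2]-c[1])-.011,[.685,.09],loss="soft_l1",f_scale=.002);print(nm,k.sum(),r.x.round(4))
# edges of the lid knuckle by brightness along v
c=env.camera("scene");W=cloud(c);g=c["frame"].mean(-1).ravel();P=W.reshape(-1,3);u=P[:,:2]@X;v=P[:,:2]@Y
k=(u>.688)&(u<.70)&(P[:,2]>.082)&(P[:,2]<.1)&(v>.07)&(v<.2);o=np.argsort(v[k]);print([(round(a,3),int(b)) for a,b in zip(v[k][o],g[k][o])])
E
```

```text
R 112 [0.6834 0.0923]
lid 112 [0.6834 0.0923]
L 107 [0.684  0.0914]
[(np.float64(0.088), 97), (np.float64(0.089), 72), (np.float64(0.089), 90), (np.float64(0.09), 68), (np.float64(0.091), 101), (np.float64(0.091), 87), (np.float64(0.092), 58), (np.float64(0.093), 94), (np.float64(0.093), 93), (np.float64(0.094), 104), (np.float64(0.096), 101), (np.float64(0.098), 93), (np.float64(0.098), 94), (np.float64(0.1), 92), (np.float64(0.1), 104), (np.float64(0.102), 91), (np.float64(0.103), 94), (np.float64(0.105), 106), (np.float64(0.106), 95), (np.float64(0.108), 124), (np.float64(0.108), 94), (np.float64(0.109), 124), (np.float64(0.112), 94), (np.float64(0.112), 104), (np.float64(0.114), 128), (np.float64(0.114), 98), (np.float64(0.116), 122), (np.float64(0.117), 160), (np.float64(0.119), 167), (np.float64(0.12), 183), (np.float64(0.123), 194), (np.float64(0.123), 233), (np.float64(0.126), 230), (np.float64(0.126), 226), (np.float64(0.127), 210), (np.float64(0.127), 239), (np.float64(0.129), 231), (np.float64(0.13), 237), (np.float64(0.132), 218), (np.float64(0.134), 239), (np.float64(0.1
[... 210 characters left out ...]
, 166), (np.float64(0.152), 117), (np.float64(0.152), 135), (np.float64(0.153), 107), (np.float64(0.154), 181), (np.float64(0.154), 87), (np.float64(0.155), 100), (np.float64(0.155), 90), (np.float64(0.157), 96), (np.float64(0.158), 92), (np.float64(0.162), 103), (np.float64(0.163), 92), (np.float64(0.164), 94), (np.float64(0.164), 103), (np.float64(0.166), 125), (np.float64(0.167), 94), (np.float64(0.17), 92), (np.float64(0.171), 127), (np.float64(0.171), 103), (np.float64(0.173), 101), (np.float64(0.175), 110), (np.float64(0.177), 125), (np.float64(0.178), 124), (np.float64(0.182), 213), (np.float64(0.184), 169), (np.float64(0.187), 220), (np.float64(0.193), 209), (np.float64(0.197), 186)]
```

The three bores agree within 1 mm and there is no contact force, so I'm handing it in.

```bash
python3 -c "
from cell import env
print(env.job_done())"
```

```text
the job is handed in; nothing more can be done
None
```

The job is handed in (no verdict came back): the drawer is shut and the short-knuckled lid is held upright in the gap, the three bores fitting to within about 1 mm with no sign of contact force; it took two pushes to shut the drawer, as the gripper caught the cage rim on the first.

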